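# Stamp a mallet head with one turn of the flywheel press

### The arm

A 6-joint arm with a two-finger parallel gripper is mounted at the origin on the work surface. World frame = base frame: x ahead of the robot, y to its left, z up, the work surface at z = 0. Lengths are in m, angles in rad, forces in N, time in s.
With the tool pointing down it reaches from about 0.3 to 0.875 m from the base axis. Payload 6.4 kg.
Tool frame: the origin (TCP) lies midway between the tips of the shut fingers; the grasp point (between the pads) lies 19 mm behind it (ctrl.pinch_z is the distance from the TCP to the grasp point, in m); z points along the fingers, y is the line along which they close (so a half turn about z gives the same grasp; the last joint's range is limited). The gripper opens to 85 mm and grips with 20 to 120 N. Pads are 22 mm wide; open, the fingers measure 114 mm over their backs; the gripper's body (76 mm by 85 mm) begins 54 mm behind the grasp point. The pads swing forward as they close: fully open they stand 13 mm farther back than shut.
Start: joints at [1.066, 0.181, 1.607, -0, 1.354, -0.206], TCP at [0.169, 0.55, 0.231] pointing down, gripper open.
Joint ranges: [-2.99, 2.99], [-0.89, 2.07], [0.3, 2.58], [-1.14, 4.28], [0, 2.63], [-3.12, 3.12]. Speed limits (rad/s): [2.57, 2.57, 3.01, 3.14, 3.14, 3.14].

### API

Orientations are given as a unit quaternion [w, x, y, z].
In Python, from bench import ctrl gives the robot as it stands.
- The arm moves only by the tool apply_moves, never from a script. Its argument "moves" is a list of rows, each an object with "jaw": the opening, from 0 (shut) to 1 (fully open); "offset": the shift along the tool's x, y, z in mm, a list of three; "rot": the turn, a rotation vector about the tool's x, y, z in degrees, a list of three. In form: [{"jaw": jaw, "offset": [dx, dy, dz], "rot": [ax, ay, az]}, ...]. A call has exactly 5 rows; each row shifts and turns the commanded pose from where the row before left it, along the tool's axes as they then stand; what a row does not reach is not made up. A row lasts 1/8 s, in which the tool goes at most 62.5 mm and 10.7 degrees, less where a joint would pass 70% of its speed; a pose out of reach is approached as far as the arm can. A call is refused whole if a number of a shift passes 62.5 or a number of a turn 10.7, either way. A call with a gripper value outside its range is refused whole. The fingers move at their own pace and stop on an object; the grip force is fixed at half the most. Time passes only in rows, so rows that do not move let the fingers close, or fill a call up. It gives the time, the measured TCP pose, the force, the opening and the grip force at its end, in the units of the state.
- ctrl.get_obs(): the state, without advancing time (a new reading comes with each control period).
- ctrl.camera(name): name is "side" or "top"; returns (picture, depth): 420x560x3 uint8, red, green, blue; 420x560 float32, m along the optical axis (not along the pixel's ray), 0 where there is no reading.
- ctrl.camera_params(name): a dict with "K" (3x3 intrinsics, pixels), "dist" ([k1, k2, p1, p2, k3] as OpenCV has them; the pictures are not rectified), "cam_to_world" (4x4, takes a point from camera to world coordinates). Camera axes: x right, y down, z forward; pixel columns grow to the right and rows downward; lengths in m; the calibration is good to about 2 mm. A picture is of the moment at which its call begins. camera_params takes no time and is no camera call.
- ctrl.hand_in(): hands the job in; it is judged then, once.
Trained networks look in the newest picture that a camera, given by its name, has taken for a name from the list of things; names that differ only in an ending like _2 or _b are one class to them, and where a whole thing is asked for, a point or a joint stands for the part that bears it (a point fixed in the world has none). Each returns a list of dicts, best first, with "score" (0 to 1); they miss things now and then, are a little off and sometimes report something else, mostly with a low value. They report only what shows in the picture. A call takes as long as a camera call.
- ctrl.outline_of(camera, target): "region" (420x560 bool, what is visible of it) and "position" ([column, row] in pixels, amid what is visible of it).
The state is a dict: "time_s": time; "q": joint angles; "dq": joint speeds; "joint_efforts": joint torques, N m; "eef_pos": TCP position; "eef_rot": TCP orientation; "wrist_force": force on the tool from outside, world axes, zero at the start; "torque": the same for the moment, N m; "opening": opening from 0.0 (shut) to 1.0 (fully open); "grasp_force": force on a finger pad.
Only numpy, scipy, OpenCV 4.12 (cv2) and the standard library are available. Lean on these libraries where they do the work, as an engineer would, in place of code of your own. Each camera call takes 0.05 s, during which the arm holds its last target. There are 200 camera calls.

### The job

Take the wooden mallet head out of its cradle and set it upright in the nest of the stamping press, plain end towards the brass stamp foot, setting it down softly and never letting it drop or topple. The cradle and the nest leave different sides of it free, so on the way stand it on the bare bench, let go and take hold of it the other way. Then turn the flywheel clockwise (seen from above) by its crank through exactly one full turn, so that the foot strikes the head once and the crank is back at its marker post; let go, and leave the bowl, the spatula and the jar alone.

Things in the scene. Friction and masses are not known exactly. Their poses are not given: they have to be found in the camera images.
- head: Pale wooden mallet head, an upright block 66 mm long (its x), 42 wide (y), 80 tall (z), 0.13 to 0.23 kg. Origin: centre of its underside. Its +x end has a step cut from the top edge (12 mm down, 14 mm long, full width); its -x end is plain and is to be stamped. It starts upright in the cradle, its long side running from board to board.
- plain_end (a point): Centre of the plain lower part of the head's -x end, 33 mm from the head's middle and 34 mm above its underside.
- cradle: Fixed plywood cradle: base plate 112 x 70 mm, 8 mm thick (origin: centre of its underside), two upright boards 16 mm thick, 62 wide, tops 94 mm above the bench, 72 mm apart in the clear along its x; open along its y. The head stands between the boards on the plate, 3 mm play at each end, so it can be gripped only across its 42 mm width.
- press: Fixed steel press lying on the bench: base plate 310 mm long (x), 130 wide, 20 thick; origin: centre of its underside. +x is the way the foot presses. Along its centre line: marker post (x = -169 mm, top 88 mm above the bench), flywheel (axle x = -85), guide block, foot, nest (x = 90), then the fixed anvil, face at x = 123, 34 mm wide, top 44 mm above the bench.
- nest (a point): Centre of the nest floor, 20 mm above the bench; axes as the press. An open slot between two steel cheeks at its y sides: 49 mm apart in the clear, 66 long in x, 14 thick, tops 104 mm above the bench. Open at both x ends, so the head (long side along x) can be gripped there only by its ends. Head home: its origin here, stepped end on the anvil; loaded up to 12 mm short, the foot pushes it home.
- foot: Sprung brass stamp foot, 24 mm round, top 46 mm above the bench: fingers at the head's ends must stay above that. Origin: centre of its back face, 12 mm behind the pressing face, which waits 14 mm from the head's home position. A wheel turn sends it 22 mm forward (furthest at half a turn) and back; its spring then presses the head with up to about 15 N.
- axle (a point): On the flywheel's upright axis, at the height of the wheel's top face, 84 mm above the bench. The wheel is a dark steel disc 144 mm across and 18 mm thick.
- crank (a point): Middle of the flywheel's crank grip: an upright, freely spinning wooden handle 22 to 24 mm across, standing 55 mm from the wheel's axis; it reaches from 86 to 136 mm above the bench, this point is 116 mm above the bench. At home it lies on the press's -x side of the axle, nearest the marker post.
- wheel (a joint): Flywheel angle in rad, growing clockwise seen from above; 0 is home (crank towards the marker post), 6.283 is home again after one turn. Starts within 0.1 of 0, turns with light friction (0.12 N m, plus up to about 0.2 N m from the foot), stays where it is left and has no stops: it would run on into a second turn.
- bowl: Bystander: dark wooden bowl, 110 mm across, 50 mm tall. Origin: centre of its underside. Leave it alone.
- knife: Bystander: spatula with wooden handle, about 200 mm long, lying flat. Leave it alone.
- jar: Bystander: amber glass jar with steel lid, 68 mm across, 80 mm tall. Origin: centre of its underside. Leave it alone.

How it is judged:
On the way, in this order (a step that is already met when the one before it is completed fails the run):
1. the head stands upright on the bench, released (height (world z) of head between -0.005 and 0.005 m and angle between head's own z axis and vertical below 0.1 rad and contact force between the fingers and head below 0.1 N), for 0.2 s.
2. the head stands upright in the nest, plain end towards the foot, released, with the wheel still at home (y of head in the frame of nest between -0.005 and 0.005 m and z of head in the frame of nest between -0.004 and 0.004 m and angle between head's own z axis and vertical below 0.08 rad and x of plain_end in the frame of nest below -0.02 m and x of head in the frame of nest between -0.014 and 0.005 m and contact force between the fingers and head below 0.1 N and value of joint wheel between -0.3 and 0.3 rad), for 0.2 s.
3. about half a turn on, the foot presses the head against the anvil with more than 8 N (y of head in the frame of nest between -0.005 and 0.005 m and z of head in the frame of nest between -0.004 and 0.004 m and angle between head's own z axis and vertical below 0.08 rad and x of plain_end in the frame of nest below -0.02 m and x of head in the frame of nest between -0.004 and 0.004 m and contact force between foot and head above 8 N and value of joint wheel between 2.2 and 4.1 rad), for 0.05 s.
At the end, for the whole second after the job is handed in: The head stands upright and at rest in the nest, within 4 mm of home along the press (against the anvil) and 5 mm across it, plain end towards the foot; the wheel is at rest within 0.17 rad (10 degrees) of one full clockwise turn from home; nothing is held (y of head in the frame of nest between -0.005 and 0.005 m and z of head in the frame of nest between -0.004 and 0.004 m and angle between head's own z axis and vertical below 0.08 rad and x of plain_end in the frame of nest below -0.02 m and x of head in the frame of nest between -0.004 and 0.004 m and value of joint wheel between 6.113 and 6.453 rad and velocity of joint wheel between -0.05 and 0.05 rad/s and linear speed of head below 0.02 m/s); the robot touches nothing.
It fails at once if the head is dropped (moves faster than 0.33 m/s with no finger on it) (linear speed of head above 0.33 m/s and contact force between the fingers and head below 0.05 N).
It fails at once if the head is toppled (tilted by more than 0.6 rad) (angle between head's own z axis and vertical above 0.6 rad).
It fails at once if the wheel is turned backwards, more than 0.35 rad before home (value of joint wheel below -0.35 rad).
It fails at once if the wheel is turned more than 0.4 rad past one full turn (value of joint wheel above 6.683 rad).
It fails at once if the bowl, spatula or jar is pushed more than 30 mm from its place (distance of any of bowl, knife, jar from where it was at the start of the episode above 0.03 m).
It also fails if it takes over 72 s, if anything falls off the work surface, if the arm or the gripper's body presses on something with over 40 N, if the wrist force passes 120 N, or if a joint passes its speed limit or range.

## Working session

There is one attempt and no reset: what is moved stays moved. The work goes in short steps, Python scripts to look and compute and a tool call to move; the robot and the scene stay as the last step left them, time stands still between calls to the robot, and variables do not carry over. Pictures are saved under pics/ and viewed, at most 10 in all, crops included, and the job is handed in when it is done.

Besides the shell and the picture viewer there is one more tool, called after "Call:" as name(argument=value, ...) on one line, values as JSON. apply_moves: Moves the arm, as the interface text tells. Its arguments: {"type":"object","properties":{"moves":{"type":"array"}},"required":["moves"]}

```bash
mkdir -p pics; ls
cat > h.py <<'E'
from bench import ctrl
import numpy as np, cv2
from scipy.spatial.transform import Rotation as R
def snap(name,fn=None):
    p,d=ctrl.camera(name)
    if fn: cv2.imwrite('pics/'+fn,p[:,:,::-1])
    return p,d
def world(name,d,uv):
    """pixels (N,2) [col,row] -> world using depth"""
    c=ctrl.camera_params(name);uv=np.asarray(uv,float).reshape(-1,2)
    z=d[uv[:,1].astype(int),uv[:,0].astype(int)]
    n=cv2.undistortPoints(uv[:,None],np.array(c['K']),np.array(c['dist']))[:,0]
    P=np.c_[n*z[:,None],z]; T=np.array(c['cam_to_world'])
    W=P@T[:3,:3].T+T[:3,3]; return W[z>0]
def cloud(name,d,mask):
    r,c=np.nonzero(mask); return world(name,d,np.c_[c,r])
def tcp():
    o=ctrl.get_obs(); w,x,y,z=o['eef_rot']; return np.array(o['eef_pos']),R.from_quat([x,y,z,w]),o
E
python3 - <<'E'
from h import *
ps=[]
for n in('top','side'):
    p,d=snap(n,n+'0.png'); np.save(n+'0d.npy',d)
    print(n,np.round(ctrl.camera_params(n)['cam_to_world'],3).tolist(),ctrl.camera_params(n)['K'][0])
    for t in('head','cradle','press','foot','crank','axle','nest','bowl','knife','jar'):
        for o in ctrl.outline_of(n,t)[:2]:
            W=cloud(n,d,o['region'])
            print(t,round(o['score'],2),np.round(o['position']),o['region'].sum(),np.round(np.median(W,0),3),np.round(np.percentile(W,[2,98],axis=0),3).tolist() if len(W) else '')
p,r,o=tcp(); print(p,r.as_matrix().round(3),o,ctrl.pinch_z)
E
```

```text
pics
top [[0.01, -0.999, 0.054, 0.557], [-1.0, -0.011, -0.007, 0.032], [0.008, -0.053, -0.999, 1.187], [0.0, 0.0, 0.0, 1.0]] [491.57933225   0.         279.78268929]
head 0.58 [174. 238.] 617 [0.553 0.268 0.087] [[0.524, 0.238, 0.034], [0.582, 0.302, 0.092]]
cradle 0.91 [183. 231.] 972 [0.56  0.25  0.076] [[0.503, 0.212, 0.003], [0.606, 0.322, 0.098]]
press 0.66 [360. 274.] 7945 [ 0.477 -0.168  0.053] [[0.407, -0.303, 0.009], [0.543, -0.01, 0.107]]
foot 0.4 [343. 276.] 76 [ 0.471 -0.124  0.043] [[0.462, -0.138, 0.026], [0.481, -0.117, 0.048]]
crank 0.59 [399. 272.] 3326 [ 0.483 -0.242  0.084] [[0.418, -0.305, 0.079], [0.547, -0.177, 0.134]]
axle 0.74 [359. 274.] 7692 [ 0.477 -0.168  0.055] [[0.409, -0.301, 0.016], [0.542, -0.012, 0.107]]
nest 0.56 [362. 272.] 7762 [ 0.477 -0.169  0.054] [[0.409, -0.303, 0.016], [0.543, -0.012, 0.107]]
bowl 0.96 [217. 165.] 1679 [0.73  0.173 0.022] [[0.677, 0.122, 0.002], [0.774, 0.218, 0.052]]
knife 0.87 [290. 164.] 1335 [0.737 0.004 0.004] [[0.71, -0.126, -0.001], [0.771, 0.063, 0.022]]
jar 0.71 [119. 190.] 871 [0.655 0.384 0.079] [[0.627, 0.361, 0.
[... 1261 characters left out ...]
 ]] {'time_s': 1.1, 'q': array([ 1.06572412e+00,  1.80807129e-01,  1.60699174e+00,  2.16743136e-05,
        1.35378742e+00, -2.06338626e-01]), 'dq': array([-0.00022759,  0.00100971,  0.00112362,  0.00139018, -0.00093183,
        0.00034046]), 'joint_efforts': array([-1.55611724e-03, -4.44856882e+01, -3.51674759e+01, -5.51076027e-04,
        7.18646206e-04,  3.71697024e-05]), 'eef_pos': array([0.16923754, 0.54955435, 0.23128844]), 'eef_rot': array([-8.81317512e-06,  1.48814312e-01,  9.88865158e-01,  6.66617825e-06]), 'wrist_force': array([ 0.29817982,  0.63369842, -0.30715231]), 'torque': array([-0.00757521,  0.0831657 ,  0.00426309]), 'grasp_force': 0.0, 'opening': 0.9980010689794361} 0.0187
```

Run:
```python
import cv2
t=cv2.imread('pics/top0.png');s=cv2.imread('pics/side0.png')
a=cv2.resize(t[180:300,120:290],None,fx=2.35,fy=2.35,interpolation=cv2.INTER_CUBIC)
b=cv2.resize(s[130:250,150:320],None,fx=2.35,fy=2.35,interpolation=cv2.INTER_CUBIC)
c=cv2.resize(t[200:340,260:460],None,fx=2,fy=2,interpolation=cv2.INTER_CUBIC)
d=cv2.resize(s[230:400,170:370],None,fx=2,fy=2,interpolation=cv2.INTER_CUBIC)
import numpy as np
r1=np.hstack([a[:280,:399],b[:280,:399]]); r2=np.hstack([cv2.resize(c,(399,280)),cv2.resize(d,(399,310))[:280]])
cv2.imwrite('pics/m0.png',np.vstack([r1,r2]))
```

```text
(no output)
```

View pics/m0.png

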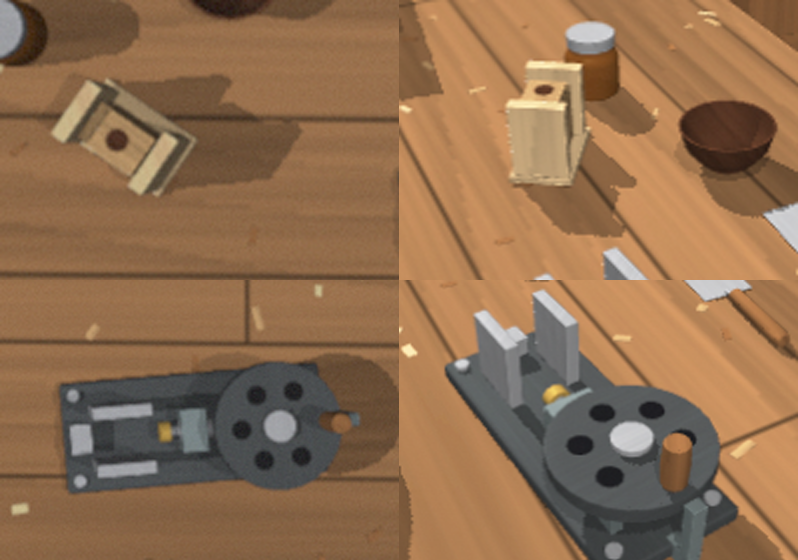

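View pics/top0.png

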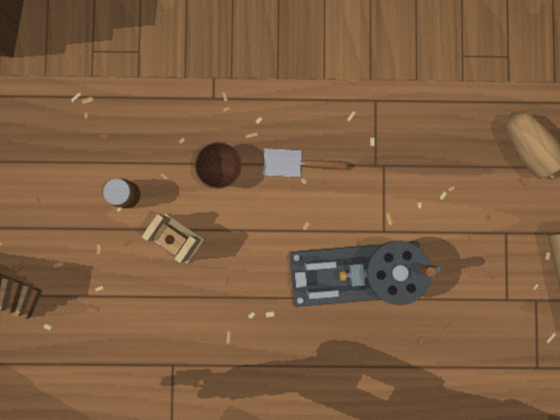

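The pictures show the cradle tilted at (172,238) in the top view, with the press lying along −y (wheel at (400,272), crank at (431,271)). The head's step seems to be at its lower-right end. Next I measure both.

```bash
cat > fit.py <<'E'
from h import *
from scipy.optimize import least_squares
def full(n,d): return cloud(n,d,np.ones(d.shape,bool))
E
python3 - <<'E'
from fit import *
D={n:np.load(n+'0d.npy') for n in('top','side')}
for n in D:
    W=full(n,D[n])
    b=W[(abs(W[:,0]-.55)<.1)&(abs(W[:,1])<.1)&(abs(W[:,2])<.02)]; print(n,'bench z',np.median(b[:,2]),b[:,2].std())
    C=W[(np.hypot(W[:,0]-.555,W[:,1]-.265)<.085)&(W[:,2]>.06)]
    T=C[(C[:,2]>.0915)]
    (c,s,a)=cv2.minAreaRect(T[:,:2].astype(np.float32)); print('boards',np.round(c,4),np.round(s,4),a,len(T))
    # press cheeks
    P=W[(abs(W[:,0]-.477)<.08)&(W[:,1]<.0)&(W[:,1]>-.13)&(W[:,2]>.097)&(W[:,2]<.112)]
    (c,s,a)=cv2.minAreaRect(P[:,:2].astype(np.float32)); print('cheeks',np.round(c,4),np.round(s,4),a,len(P),np.median(P[:,2]))
    Q=W[(abs(W[:,0]-.48)<.09)&(W[:,1]<-.14)&(W[:,1]>-.34)&(W[:,2]>.079)&(W[:,2]<.09)]
    (c,r)=cv2.minEnclosingCircle(Q[:,:2].astype(np.float32)); print('wheel',np.round(c,4),r)
    K=W[(abs(W[:,0]-.48)<.09)&(W[:,1]<-.14)&(W[:,1]>-.40)&(W[:,2]>.128)&(W[:,2]<.14)]
    print('crank',K.mean(0).round(4),K.ptp(0) if hasattr(K,'ptp') else np.ptp(K,0),len(K))
    H=C
    np.save(n+'C.npy',C)
    P=W[(abs(W[:,0]-.477)<.09)&(W[:,1]<.0)&(W[:,1]>-.35)&(W[:,2]>.012)]
    np.save(n+'P.npy',P)
C=np.load('topC.npy')
# profile along board-to-board
for a in (0,):
    T=C[C[:,2]>.0915][:,:2]; 
    (c,s,ang)=cv2.minAreaRect(T.astype(np.float32))
    bx=cv2.boxPoints((c,s,ang)); e1=bx[1]-bx[0]; e2=bx[2]-bx[1]; e=e1 if np.hypot(*e1)>np.hypot(*e2) else e2
    e/=np.hypot(*e); nrm=np.array([-e[1],e[0]])
    u=(C[:,:2]-c)@e; v=(C[:,:2]-c)@nrm; print('axis',e,np.degrees(np.arctan2(e[1],e[0])))
    for lo in np.arange(-.056,.056,.004):
        m=(u>=lo)&(u<lo+.004)&(abs(v)<.018); print(round(lo*1e3),m.sum(),np.median(C[m,2]).round(4) if m.any() else '')
E
```

```text
top bench z 0.0005231918025643267 0.005514988285504233
boards [0.5543 0.271 ] [0.1045 0.0618] 56.62345504760742 414
cheeks [ 0.466  -0.0703] [0.0773 0.065 ] 6.1472296714782715 389 0.10398466461904454
wheel [ 0.4835 -0.2528] 0.0811176672577858
crank [ 0.4893 -0.2977  0.135 ] [0.01927254 0.02022558 0.0114396 ] 88
side bench z 0.0007804179829562496 0.004350864226375884
boards [0.5561 0.2684] [0.1101 0.0599] 56.364742279052734 197
cheeks [ 0.4666 -0.0732] [0.0786 0.0674] 4.937209606170654 457 0.10405633924914792
wheel [ 0.4853 -0.2562] 0.0813906192779541
crank [ 0.4888 -0.3035  0.1355] [0.02142621 0.02330155 0.01135277] 194
axis [0.550139   0.83507305] 56.623447
-56 12 0.0761
-52 47 0.0922
-48 32 0.0946
-44 30 0.0941
-40 28 0.0949
-36 23 0.0837
-32 32 0.0878
-28 27 0.0892
-24 32 0.0886
-20 27 0.089
-16 32 0.0883
-12 28 0.0886
-8 28 0.0884
-4 33 0.0883
0 26 0.0892
4 31 0.0889
8 28 0.0886
12 31 0.0879
16 21 0.0876
20 15 0.0762
24 33 0.0764
28 26 0.0769
32 25 0.0768
36 62 0.0903
40 28 0.0946
44 28 0.0938
48 28 0.0937
52 1 0.0924
```

```bash
cat > plan.py <<'E'
from h import *
import json,math
def plan(wps,pose=None):
    """wps: (x,y,z,yaw of tool y [deg] or None,jaw,mm/row); prints calls of 5 rows, tool kept pointing down"""
    p,r,o=tcp()
    if pose is None:
        y=r.as_matrix()[:,1]; pose=(*p,math.degrees(math.atan2(y[1],y[0])))
    p=np.array(pose[:3])*1e3; yaw=pose[3]; rows=[]
    for x,y,z,w,jaw,step in wps:
        t=np.array([x,y,z])*1e3; dw=0 if w is None else (w-yaw+180)%360-180
        n=max(1,math.ceil(np.linalg.norm(t-p)/step-.02),math.ceil(abs(dw)/10.2))
        p0,y0=p.copy(),yaw
        for k in range(1,n+1):
            ty=math.radians(yaw); Y=np.array([math.cos(ty),math.sin(ty),0]); Z=np.array([0,0,-1]); X=np.cross(Y,Z)
            d=p0+(t-p0)*k/n-p; off=[round(float(d@a),1) for a in(X,Y,Z)]
            rz=round(-(y0+dw*k/n-yaw),1)
            rows.append({"jaw":jaw,"offset":off,"rot":[0,0,rz]})
            p=p+off[0]*X+off[1]*Y+off[2]*Z; yaw-=rz
    while len(rows)%5: rows.append({"jaw":rows[-1]["jaw"],"offset":[0,0,0],"rot":[0,0,0]})
    for i in range(0,len(rows),5): print(json.dumps(rows[i:i+5]))
E
python3 - <<'E'
from plan import *
plan([(.555,.2697,.16,-33.4,1,50)])
E
```

```text
[{"jaw": 1, "offset": [-41.0, -14.0, 6.5], "rot": [0, 0, 9.7]}, {"jaw": 1, "offset": [-42.8, -6.9, 6.5], "rot": [0, 0, 9.6]}, {"jaw": 1, "offset": [-43.3, 0.4, 6.4], "rot": [0, 0, 9.7]}, {"jaw": 1, "offset": [-42.7, 7.6, 6.5], "rot": [0, 0, 9.6]}, {"jaw": 1, "offset": [-40.7, 14.6, 6.5], "rot": [0, 0, 9.7]}]
[{"jaw": 1, "offset": [-37.7, 21.4, 6.5], "rot": [0, 0, 9.7]}, {"jaw": 1, "offset": [-33.6, 27.3, 6.5], "rot": [0, 0, 9.6]}, {"jaw": 1, "offset": [-28.6, 32.6, 6.4], "rot": [0, 0, 9.7]}, {"jaw": 1, "offset": [-22.7, 36.9, 6.5], "rot": [0, 0, 9.7]}, {"jaw": 1, "offset": [-16.1, 40.2, 6.5], "rot": [0, 0, 9.6]}]
[{"jaw": 1, "offset": [-9.2, 42.4, 6.5], "rot": [0, 0, 9.7]}, {"jaw": 1, "offset": [0, 0, 0], "rot": [0, 0, 0]}, {"jaw": 1, "offset": [0, 0, 0], "rot": [0, 0, 0]}, {"jaw": 1, "offset": [0, 0, 0], "rot": [0, 0, 0]}, {"jaw": 1, "offset": [0, 0, 0], "rot": [0, 0, 0]}]
```

Call:
apply_moves(moves=[{"jaw": 1, "offset": [-41.0, -14.0, 6.5], "rot": [0, 0, 9.7]}, {"jaw": 1, "offset": [-42.8, -6.9, 6.5], "rot": [0, 0, 9.6]}, {"jaw": 1, "offset": [-43.3, 0.4, 6.4], "rot": [0, 0, 9.7]}, {"jaw": 1, "offset": [-42.7, 7.6, 6.5], "rot": [0, 0, 9.6]}, {"jaw": 1, "offset": [-40.7, 14.6, 6.5], "rot": [0, 0, 9.7]}])

```text
time_s: 1.72
eef_pos: [0.3457, 0.4214, 0.1989]
eef_rot: [0.0, 0.543, 0.84, 0.0]
wrist_force: [-0.2, 1.1, 0.2]
opening: 0.998
grasp_force: 0.0
```

Call:
apply_moves(moves=[{"jaw": 1, "offset": [-37.7, 21.4, 6.5], "rot": [0, 0, 9.7]}, {"jaw": 1, "offset": [-33.6, 27.3, 6.5], "rot": [0, 0, 9.6]}, {"jaw": 1, "offset": [-28.6, 32.6, 6.4], "rot": [0, 0, 9.7]}, {"jaw": 1, "offset": [-22.7, 36.9, 6.5], "rot": [0, 0, 9.7]}, {"jaw": 1, "offset": [-16.1, 40.2, 6.5], "rot": [0, 0, 9.6]}])

```text
time_s: 2.35
eef_pos: [0.521, 0.2942, 0.1664]
eef_rot: [-0.0, 0.839, 0.544, 0.0]
wrist_force: [0.1, -0.9, -0.2]
opening: 1.002
grasp_force: 0.0
```

Call:
apply_moves(moves=[{"jaw": 1, "offset": [-9.2, 42.4, 6.5], "rot": [0, 0, 9.7]}, {"jaw": 1, "offset": [0, 0, 0], "rot": [0, 0, 0]}, {"jaw": 1, "offset": [0, 0, 0], "rot": [0, 0, 0]}, {"jaw": 1, "offset": [0, 0, 0], "rot": [0, 0, 0]}, {"jaw": 1, "offset": [0, 0, 0], "rot": [0, 0, 0]}])

```text
time_s: 2.98
eef_pos: [0.5544, 0.2705, 0.1603]
eef_rot: [0.0, 0.88, 0.475, 0.0]
wrist_force: [-0.6, -0.2, -0.7]
opening: 0.999
grasp_force: 0.0
```

Run:
```python
from plan import *
p,r,o=tcp(); y=r.as_matrix()[:,1]; print(o['time_s'],p,math.degrees(math.atan2(y[1],y[0])),o['q'])
p,d=snap('side','side1.png'); cv2.imwrite('pics/side1c.png',cv2.resize(p[100:260,120:340,::-1],None,fx=3.6,fy=3.6,interpolation=cv2.INTER_CUBIC))
plan([(.555,.2697,.041,-33.4,1,30)])
```

```text
2.975 [0.55436623 0.27050203 0.16034185] -33.31274729426213 [2.61769773e-01 3.40038668e-01 1.56001899e+00 7.38541419e-05
 1.24116388e+00 8.43162972e-01]
[{"jaw": 1, "offset": [-0.1, 0.2, 29.8], "rot": [0, 0, 0.0]}, {"jaw": 1, "offset": [-0.0, 0.2, 29.9], "rot": [0, 0, 0.0]}, {"jaw": 1, "offset": [-0.1, 0.2, 29.8], "rot": [0, 0, 0.1]}, {"jaw": 1, "offset": [-0.1, 0.3, 29.8], "rot": [0, 0, -0.0]}, {"jaw": 1, "offset": [0, 0, 0], "rot": [0, 0, 0]}]
```

View pics/side1c.png

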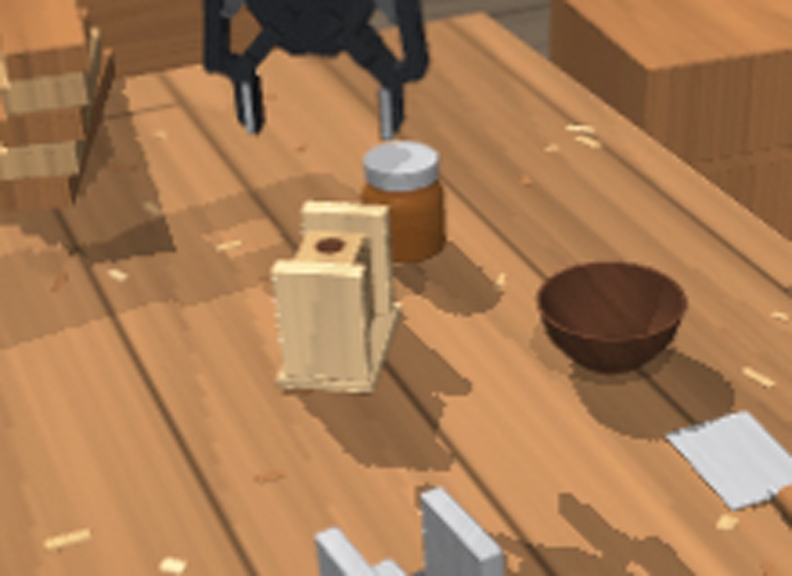

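The open fingers at (250,110) and (390,115) straddle the head along its width, over the cradle at (330,245). I descend and close.

Call:
apply_moves(moves=[{"jaw": 1, "offset": [0, 0.3, 30], "rot": [0, 0, 0]}, {"jaw": 1, "offset": [0, 0.3, 30], "rot": [0, 0, 0]}, {"jaw": 1, "offset": [0, 0.3, 30], "rot": [0, 0, 0]}, {"jaw": 1, "offset": [0, 0, 20], "rot": [0, 0, 0]}, {"jaw": 1, "offset": [0, 0, 9], "rot": [0, 0, 0]}])

```text
time_s: 3.65
eef_pos: [0.5551, 0.2692, 0.0399]
eef_rot: [-0.0, 0.88, 0.474, -0.001]
wrist_force: [-0.5, 0.7, -0.5]
opening: 1.0
grasp_force: 0.0
```

Call:
apply_moves(moves=[{"jaw": 0.8, "offset": [0, 0, 0], "rot": [0, 0, 0]}, {"jaw": 0.65, "offset": [0, 0, 0], "rot": [0, 0, 0]}, {"jaw": 0.55, "offset": [0, 0, 0], "rot": [0, 0, 0]}, {"jaw": 0.48, "offset": [0, 0, 0], "rot": [0, 0, 0]}, {"jaw": 0.3, "offset": [0, 0, 0], "rot": [0, 0, 0]}])

```text
time_s: 4.28
eef_pos: [0.5565, 0.2695, 0.0421]
eef_rot: [0.0, 0.881, 0.474, 0.001]
wrist_force: [-0.5, 1.4, 5.6]
opening: 0.483
grasp_force: 61.3
```

Call:
apply_moves(moves=[{"jaw": 0, "offset": [0, 0, 0], "rot": [0, 0, 0]}, {"jaw": 0, "offset": [0, 0, 0], "rot": [0, 0, 0]}, {"jaw": 0, "offset": [0, 0, 0], "rot": [0, 0, 0]}, {"jaw": 0, "offset": [0, 0, 0], "rot": [0, 0, 0]}, {"jaw": 0, "offset": [0, 0, 0], "rot": [0, 0, 0]}])

```text
time_s: 4.9
eef_pos: [0.5565, 0.2695, 0.0421]
eef_rot: [0.0, 0.881, 0.474, 0.001]
wrist_force: [-1.2, 1.2, 5.1]
opening: 0.48
grasp_force: 61.3
```

Call:
apply_moves(moves=[{"jaw": 0, "offset": [0, 0, -6], "rot": [0, 0, 0]}, {"jaw": 0, "offset": [0, 0, -15], "rot": [0, 0, 0]}, {"jaw": 0, "offset": [0, 0, -22], "rot": [0, 0, 0]}, {"jaw": 0, "offset": [0, 0, -25], "rot": [0, 0, 0]}, {"jaw": 0, "offset": [0, 0, -25], "rot": [0, 0, 0]}])

```text
time_s: 5.52
eef_pos: [0.5558, 0.269, 0.1355]
eef_rot: [0.0, 0.881, 0.474, 0.0]
wrist_force: [0.3, 0.1, -1.5]
opening: 0.484
grasp_force: 60.8
```

Call:
apply_moves(moves=[{"jaw": 0, "offset": [0, 0, -15], "rot": [0, 0, 0]}, {"jaw": 0, "offset": [0, 0, -6], "rot": [0, 0, 0]}, {"jaw": 0, "offset": [0, 0, 0], "rot": [0, 0, 0]}, {"jaw": 0, "offset": [0, 0, 0], "rot": [0, 0, 0]}, {"jaw": 0, "offset": [0, 0, 0], "rot": [0, 0, 0]}])

```text
time_s: 6.15
eef_pos: [0.5552, 0.269, 0.154]
eef_rot: [-0.0, 0.881, 0.474, -0.001]
wrist_force: [0.6, -0.1, -1.5]
opening: 0.484
grasp_force: 60.8
```

Run:
```python
from plan import *
p,r,o=tcp(); print(p,o['opening'],o['wrist_force'])
plan([(.47,.10,.15,5.5,0,35),(.47,.10,.05,5.5,0,25)])
```

```text
[0.55522586 0.26899115 0.15396591] 0.48440590703470715 [ 0.59969919 -0.07046841 -1.53140683]
[{"jaw": 0, "offset": [-31.3, 3.7, 0.7], "rot": [0, 0, -6.5]}, {"jaw": 0, "offset": [-31.6, 0.0, 0.6], "rot": [0, 0, -6.5]}, {"jaw": 0, "offset": [-31.3, -3.4, 0.7], "rot": [0, 0, -6.5]}, {"jaw": 0, "offset": [-30.8, -7.1, 0.6], "rot": [0, 0, -6.4]}, {"jaw": 0, "offset": [-29.8, -10.3, 0.7], "rot": [0, 0, -6.5]}]
[{"jaw": 0, "offset": [-28.4, -13.7, 0.7], "rot": [0, 0, -6.5]}, {"jaw": 0, "offset": [0.0, -0.0, 25.0], "rot": [0, 0, -0.0]}, {"jaw": 0, "offset": [0.0, -0.0, 25.0], "rot": [0, 0, -0.0]}, {"jaw": 0, "offset": [0.0, -0.0, 25.0], "rot": [0, 0, -0.0]}, {"jaw": 0, "offset": [0.0, -0.0, 25.0], "rot": [0, 0, -0.0]}]
```

Call:
apply_moves(moves=[{"jaw": 0, "offset": [-31.3, 3.7, 0.7], "rot": [0, 0, -6.5]}, {"jaw": 0, "offset": [-31.6, 0.0, 0.6], "rot": [0, 0, -6.5]}, {"jaw": 0, "offset": [-31.3, -3.4, 0.7], "rot": [0, 0, -6.5]}, {"jaw": 0, "offset": [-30.8, -7.1, 0.6], "rot": [0, 0, -6.4]}, {"jaw": 0, "offset": [-29.8, -10.3, 0.7], "rot": [0, 0, -6.5]}])

```text
time_s: 6.78
eef_pos: [0.4841, 0.1274, 0.1513]
eef_rot: [-0.0, 0.712, 0.702, -0.0]
wrist_force: [0.7, -0.9, -1.8]
opening: 0.486
grasp_force: 60.7
```

Call:
apply_moves(moves=[{"jaw": 0, "offset": [-28.4, -13.7, 0.7], "rot": [0, 0, -6.5]}, {"jaw": 0, "offset": [0, 0, 25], "rot": [0, 0, 0]}, {"jaw": 0, "offset": [0, 0, 30], "rot": [0, 0, 0]}, {"jaw": 0, "offset": [0, 0, 30], "rot": [0, 0, 0]}, {"jaw": 0, "offset": [0, 0, 18], "rot": [0, 0, 0]}])

```text
time_s: 7.4
eef_pos: [0.4695, 0.1001, 0.0462]
eef_rot: [-0.001, 0.673, 0.74, -0.001]
wrist_force: [-0.6, 0.5, -1.4]
opening: 0.485
grasp_force: 61.0
```

Call:
apply_moves(moves=[{"jaw": 0, "offset": [0, 0, 5], "rot": [0, 0, 0]}, {"jaw": 0, "offset": [0, 0, 2], "rot": [0, 0, 0]}, {"jaw": 0, "offset": [0, 0, 1], "rot": [0, 0, 0]}, {"jaw": 0, "offset": [0, 0, 0], "rot": [0, 0, 0]}, {"jaw": 0, "offset": [0, 0, 0], "rot": [0, 0, 0]}])

```text
time_s: 8.02
eef_pos: [0.4709, 0.1001, 0.0405]
eef_rot: [0.0, 0.672, 0.74, 0.0]
wrist_force: [0.3, -0.7, -1.4]
opening: 0.486
grasp_force: 61.0
```

Call:
apply_moves(moves=[{"jaw": 0, "offset": [0, 0, 1.5], "rot": [0, 0, 0]}, {"jaw": 0, "offset": [0, 0, 1.5], "rot": [0, 0, 0]}, {"jaw": 0, "offset": [0, 0, 1], "rot": [0, 0, 0]}, {"jaw": 0, "offset": [0, 0, 1], "rot": [0, 0, 0]}, {"jaw": 0, "offset": [0, 0, 0], "rot": [0, 0, 0]}])

```text
time_s: 8.65
eef_pos: [0.4705, 0.1001, 0.0349]
eef_rot: [-0.0, 0.672, 0.74, -0.0]
wrist_force: [0.0, -0.5, -1.0]
opening: 0.484
grasp_force: 61.0
```

Call:
apply_moves(moves=[{"jaw": 0, "offset": [0, 0, 0.5], "rot": [0, 0, 0]}, {"jaw": 0, "offset": [0, 0, 0.5], "rot": [0, 0, 0]}, {"jaw": 0, "offset": [0, 0, 0.5], "rot": [0, 0, 0]}, {"jaw": 0, "offset": [0, 0, 0], "rot": [0, 0, 0]}, {"jaw": 0, "offset": [0, 0, 0], "rot": [0, 0, 0]}])

```text
time_s: 9.28
eef_pos: [0.4706, 0.1001, 0.0341]
eef_rot: [-0.0, 0.672, 0.74, -0.0]
wrist_force: [-3.4, -0.5, 6.2]
opening: 0.484
grasp_force: 61.9
```

Call:
apply_moves(moves=[{"jaw": 0.55, "offset": [0, 0, 0], "rot": [0, 0, 0]}, {"jaw": 0.65, "offset": [0, 0, 0], "rot": [0, 0, 0]}, {"jaw": 0.8, "offset": [0, 0, 0], "rot": [0, 0, 0]}, {"jaw": 1, "offset": [0, 0, 0], "rot": [0, 0, 0]}, {"jaw": 1, "offset": [0, 0, 0], "rot": [0, 0, 0]}])

```text
time_s: 9.9
eef_pos: [0.4706, 0.1001, 0.0335]
eef_rot: [-0.0, 0.673, 0.74, -0.0]
wrist_force: [-0.0, -1.1, 0.5]
opening: 0.998
grasp_force: 0.0
```

Call:
apply_moves(moves=[{"jaw": 1, "offset": [0, 0, -15], "rot": [0, 0, 0]}, {"jaw": 1, "offset": [0, 0, -25], "rot": [0, 0, 0]}, {"jaw": 1, "offset": [0, 0, -30], "rot": [0, 0, 0]}, {"jaw": 1, "offset": [0, 0, -20], "rot": [0, 0, 10]}, {"jaw": 1, "offset": [0, 0, -10], "rot": [0, 0, 10]}])

```text
time_s: 10.52
eef_pos: [0.4716, 0.1001, 0.1361]
eef_rot: [0.001, 0.793, 0.61, 0.001]
wrist_force: [-0.8, -0.2, 0.2]
opening: 1.002
grasp_force: 0.0
```

Call:
apply_moves(moves=[{"jaw": 1, "offset": [0, 0, 0], "rot": [0, 0, 10]}, {"jaw": 1, "offset": [0, 0, 0], "rot": [0, 0, 10]}, {"jaw": 1, "offset": [0, 0, 0], "rot": [0, 0, 10]}, {"jaw": 1, "offset": [0, 0, 0], "rot": [0, 0, 10]}, {"jaw": 1, "offset": [0, 0, 0], "rot": [0, 0, 10]}])

```text
time_s: 11.15
eef_pos: [0.4708, 0.1001, 0.1346]
eef_rot: [0.0, 0.976, 0.218, 0.001]
wrist_force: [-0.0, -0.2, -0.4]
opening: 1.0
grasp_force: 0.0
```

Call:
apply_moves(moves=[{"jaw": 1, "offset": [0, 0, 0], "rot": [0, 0, 10]}, {"jaw": 1, "offset": [0, 0, 0], "rot": [0, 0, 10]}, {"jaw": 1, "offset": [0, 0, 0], "rot": [0, 0, 0]}, {"jaw": 1, "offset": [0, 0, 0], "rot": [0, 0, 0]}, {"jaw": 1, "offset": [0, 0, 0], "rot": [0, 0, 0]}])

```text
time_s: 11.78
eef_pos: [0.4706, 0.1001, 0.1337]
eef_rot: [0.0, 0.999, 0.049, 0.0]
wrist_force: [-0.4, -1.3, 0.1]
opening: 1.002
grasp_force: 0.0
```

Run:
```python
from plan import *
from fit import full
p,r,o=tcp(); y=r.as_matrix()[:,1]; print(o['time_s'],p,math.degrees(math.atan2(y[1],y[0])))
im=[]
for n in('top','side'):
    pic,d=snap(n,n+'2.png'); np.save(n+'2d.npy',d); W=full(n,d)
    im.append(pic)
    for lo,hi in((.06,.09),(.074,.09)):
        H=W[(abs(W[:,0]-.47)<.06)&(abs(W[:,1]-.1)<.06)&(W[:,2]>lo)&(W[:,2]<hi)]
        (c,s,a)=cv2.minAreaRect(H[:,:2].astype(np.float32)); print(n,lo,np.round(c,4),np.round(s,4),a,len(H))
a=im[0][180:330,180:340,::-1];b=im[1][150:300,130:330,::-1]
cv2.imwrite('pics/m2.png',np.hstack([cv2.resize(a,(400,375)),cv2.resize(b,(400,375))]))
```

```text
11.775 [0.47064576 0.10010488 0.13374442] -84.41148749318667
top 0.06 [0.4888 0.0823] [0.0086 0.0224] 5.827199459075928 28
top 0.074 [0.4888 0.0822] [0.0086 0.0224] 5.90403938293457 24
side 0.06 [0.4719 0.0977] [0.0432 0.0687] 4.049831390380859 461
side 0.074 [0.4724 0.0923] [0.043  0.0562] 4.872872352600098 317
```

View pics/m2.png

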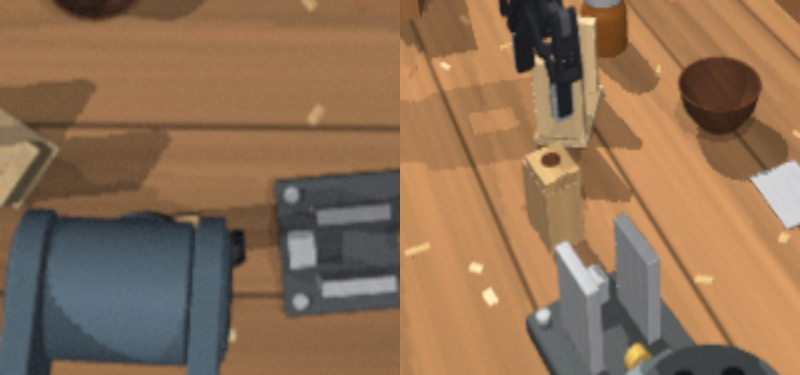

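Call:
apply_moves(moves=[{"jaw": 1, "offset": [0, 1.5, 28], "rot": [0, 0, 0]}, {"jaw": 1, "offset": [0, 0, 28], "rot": [0, 0, 0]}, {"jaw": 1, "offset": [0, 0, 25], "rot": [0, 0, 0]}, {"jaw": 1, "offset": [0, 0, 15], "rot": [0, 0, 0]}, {"jaw": 1, "offset": [0, 0, 9], "rot": [0, 0, 0]}])

```text
time_s: 12.5
eef_pos: [0.4706, 0.0986, 0.0279]
eef_rot: [-0.0, 0.999, 0.048, -0.0]
wrist_force: [0.1, 0.1, -0.5]
opening: 1.0
grasp_force: 0.0
```

Call:
apply_moves(moves=[{"jaw": 0.93, "offset": [0, 0, 0], "rot": [0, 0, 0]}, {"jaw": 0.88, "offset": [0, 0, 0], "rot": [0, 0, 0]}, {"jaw": 0.84, "offset": [0, 0, 0], "rot": [0, 0, 0]}, {"jaw": 0.8, "offset": [0, 0, 0], "rot": [0, 0, 0]}, {"jaw": 0.76, "offset": [0, 0, 0], "rot": [0, 0, 0]}])

```text
time_s: 13.12
eef_pos: [0.4712, 0.0986, 0.0291]
eef_rot: [0.0, 0.999, 0.048, 0.0]
wrist_force: [-0.2, 0.8, 3.4]
opening: 0.772
grasp_force: 41.6
```

Call:
apply_moves(moves=[{"jaw": 0.5, "offset": [0, 0, 0], "rot": [0, 0, 0]}, {"jaw": 0, "offset": [0, 0, 0], "rot": [0, 0, 0]}, {"jaw": 0, "offset": [0, 0, 0], "rot": [0, 0, 0]}, {"jaw": 0, "offset": [0, 0, 0], "rot": [0, 0, 0]}, {"jaw": 0, "offset": [0, 0, 0], "rot": [0, 0, 0]}])

```text
time_s: 13.75
eef_pos: [0.4713, 0.0986, 0.0292]
eef_rot: [0.0, 0.999, 0.048, 0.001]
wrist_force: [-0.9, -0.1, 6.6]
opening: 0.766
grasp_force: 65.5
```

Run:
```python
from plan import *
p,r,o=tcp(); y=r.as_matrix()[:,1]; print(o['time_s'],p,math.degrees(math.atan2(y[1],y[0])),o['opening'],o['wrist_force'])
```

```text
13.75 [0.47129377 0.09861729 0.02919537] -84.52082730853944 0.7657677310281266 [-0.89839433 -0.09858161  6.56845689]
```

Call:
apply_moves(moves=[{"jaw": 0, "offset": [0, 0, -5], "rot": [0, 0, 0]}, {"jaw": 0, "offset": [0, 0, -15], "rot": [0, 0, 0]}, {"jaw": 0, "offset": [0, 0, -25], "rot": [0, 0, 0]}, {"jaw": 0, "offset": [0, 0, -25], "rot": [0, 0, 0]}, {"jaw": 0, "offset": [0, 0, -25], "rot": [0, 0, 0]}])

```text
time_s: 14.38
eef_pos: [0.4707, 0.0986, 0.1251]
eef_rot: [0.0, 0.999, 0.048, 0.0]
wrist_force: [0.1, -0.5, -2.2]
opening: 0.766
grasp_force: 66.8
```

Call:
apply_moves(moves=[{"jaw": 0, "offset": [0, 0, -20], "rot": [0, 0, 0]}, {"jaw": 0, "offset": [0, 0, -8], "rot": [0, 0, 0]}, {"jaw": 0, "offset": [0, 0, 0], "rot": [0, 0, 0]}, {"jaw": 0, "offset": [0, 0, 0], "rot": [0, 0, 0]}, {"jaw": 0, "offset": [0, 0, 0], "rot": [0, 0, 0]}])

```text
time_s: 15.0
eef_pos: [0.4701, 0.0986, 0.1506]
eef_rot: [-0.0, 0.999, 0.048, -0.001]
wrist_force: [-0.5, 0.4, -1.4]
opening: 0.763
grasp_force: 66.8
```

Run:
```python
from plan import *
p,r,o=tcp(); print(o['time_s'],p,o['opening'],o['wrist_force'])
plan([(.4658,-.077,.15,-84.5,0,30)])
```

```text
15.0 [0.4700864  0.09862468 0.15059187] 0.7629064601941377 [-0.4898583   0.38566703 -1.44583422]
[{"jaw": 0, "offset": [-3.5, 29.1, 0.1], "rot": [0, 0, -0.0]}, {"jaw": 0, "offset": [-3.5, 29.0, 0.1], "rot": [0, 0, -0.0]}, {"jaw": 0, "offset": [-3.5, 29.1, 0.1], "rot": [0, 0, -0.0]}, {"jaw": 0, "offset": [-3.5, 29.1, 0.1], "rot": [0, 0, -0.0]}, {"jaw": 0, "offset": [-3.5, 29.0, 0.1], "rot": [0, 0, -0.0]}]
[{"jaw": 0, "offset": [-3.5, 29.1, 0.1], "rot": [0, 0, -0.0]}, {"jaw": 0, "offset": [0, 0, 0], "rot": [0, 0, 0]}, {"jaw": 0, "offset": [0, 0, 0], "rot": [0, 0, 0]}, {"jaw": 0, "offset": [0, 0, 0], "rot": [0, 0, 0]}, {"jaw": 0, "offset": [0, 0, 0], "rot": [0, 0, 0]}]
```

Call:
apply_moves(moves=[{"jaw": 0, "offset": [-3.5, 29, 0], "rot": [0, 0, 0]}, {"jaw": 0, "offset": [-3.5, 29, 0], "rot": [0, 0, 0]}, {"jaw": 0, "offset": [-3.5, 29, 0], "rot": [0, 0, 0]}, {"jaw": 0, "offset": [-3.5, 29, 0], "rot": [0, 0, 0]}, {"jaw": 0, "offset": [-3.5, 29, 0], "rot": [0, 0, 0]}])

```text
time_s: 15.62
eef_pos: [0.4667, -0.0482, 0.1509]
eef_rot: [-0.0, 0.999, 0.048, -0.0]
wrist_force: [-0.6, -0.3, -0.8]
opening: 0.761
grasp_force: 67.1
```

Call:
apply_moves(moves=[{"jaw": 0, "offset": [-3.5, 20, 0], "rot": [0, 0, 0]}, {"jaw": 0, "offset": [0, 9, 0], "rot": [0, 0, 0]}, {"jaw": 0, "offset": [0, 0, 0], "rot": [0, 0, 0]}, {"jaw": 0, "offset": [0, 0, 0], "rot": [0, 0, 0]}, {"jaw": 0, "offset": [0, 0, 0], "rot": [0, 0, 0]}])

```text
time_s: 16.25
eef_pos: [0.4664, -0.0759, 0.1514]
eef_rot: [-0.0, 0.999, 0.048, -0.0]
wrist_force: [-0.3, -0.1, -1.3]
opening: 0.763
grasp_force: 67.1
```

Run:
```python
from plan import *
from fit import full
p,r,o=tcp(); y=r.as_matrix()[:,1]; print(o['time_s'],p,math.degrees(math.atan2(y[1],y[0])))
pic,d=snap('side','side3.png'); np.save('side3d.npy',d); W=full('side',d)
cv2.imwrite('pics/side3c.png',cv2.resize(pic[150:370,120:400,::-1],None,fx=2.7,fy=2.7,interpolation=cv2.INTER_CUBIC))
o=ctrl.outline_of('side','head')
for k in o[:2]:
    C=cloud('side',d,k['region']); print(k['score'],k['position'],np.percentile(C,[2,50,98],axis=0).round(4).tolist())
np.save('headmask.npy',o[0]['region'])
```

```text
16.25 [ 0.4664155  -0.07587603  0.15142583] -84.46282200716836
0.96 [225.9, 232.4] [[0.4432, -0.111, 0.0034], [0.45, -0.0965, 0.1614], [0.4949, 0.02, 0.2041]]
```

View pics/side3c.png

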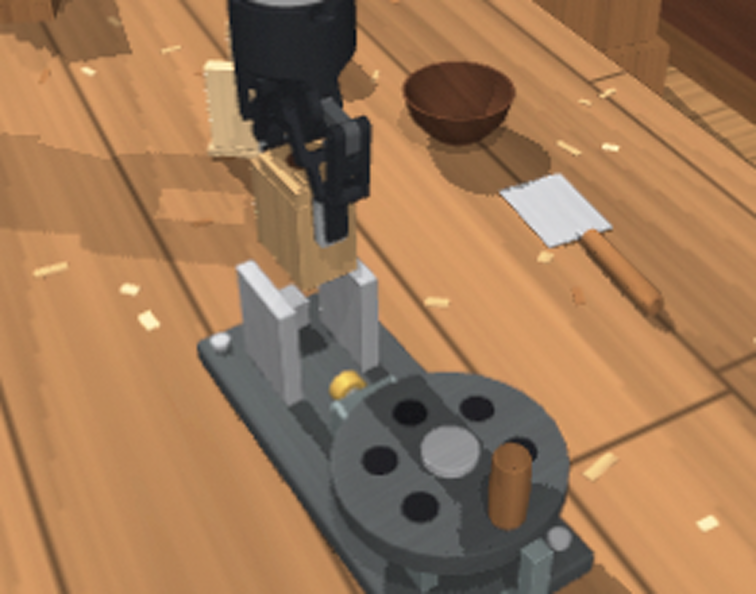

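The head (outline around (305,220) in the crop) hangs over the nest at (305,330), aligned with the cheeks. I measure the relative offset from the faces this camera sees.

Run:
```python
from plan import *
from fit import full
d=np.load('side3d.npy'); W=full('side',d)
for yaw in (5.5,):
    a=math.radians(90+yaw); ex=np.array([math.cos(a),math.sin(a)]); ey=np.array([-ex[1],ex[0]])
    n0=np.array([.466,-.072]); u=(W[:,:2]-n0)@ex*1e3; v=(W[:,:2]-n0)@ey*1e3; z=W[:,2]*1e3
    def pk(name,m,q,oth):
        x=q[m]; o=oth[m]
        if len(x)<8: print(name,len(x));return
        h,e=np.histogram(x,bins=np.arange(x.min(),x.max()+1,1)); k=h.argmax(); s=abs(x-e[k]-.5)<3.5
        A=np.polyfit(o[s],x[s],1); print(name,len(x),s.sum(),'peak',x[s].mean().round(2),'slope deg',round(math.degrees(math.atan(A[0])),2))
    hz=(z>127)&(z<195)
    pk('head +v face',hz&(abs(u)<28)&(v>5)&(v<40),v,u)
    pk('head -u end',(z>125)&(z<142)&(abs(v)<19)&(u<-20)&(u>-55),u,v)
    cz=(z>55)&(z<101)
    pk('cheek outer +v',cz&(abs(u)<29)&(v>30)&(v<48),v,u)
    pk('cheek -v inner',cz&(u>-30)&(u<30)&(v<-12)&(v>-33),v,u)
    pk('cheek ends +v',cz&(v>26)&(v<37)&(u<-20)&(u>-45),u,v)
    pk('cheek ends -v',cz&(v<-26)&(v>-37)&(u<-20)&(u>-45),u,v)
    t=(z>102)&(z<106)&(abs(u)<45)&(abs(v)<50)
    for s in(1,-1):
        k=t&(s*v>15); print('top',s,np.percentile(v[k],[3,50,97]).round(1),np.percentile(u[k],[3,50,97]).round(1),k.sum())
    p=np.array(tcp()[0][:2]); print('tcp uv',(p-n0)@ex*1e3,(p-n0)@ey*1e3)
```

```text
head +v face 411 409 peak 20.52 slope deg -0.08
head -u end 140 140 peak -36.7 slope deg -0.37
cheek outer +v 197 197 peak 37.18 slope deg -1.28
cheek -v inner 178 178 peak -25.61 slope deg 0.05
cheek ends +v 110 105 peak -32.81 slope deg 1.55
cheek ends -v 105 91 peak -32.97 slope deg 3.99
top 1 [24.5 31.4 37.8] [-32.6  -2.7  29.6] 179
top -1 [-38.1 -32.5 -25.4] [-33.7 -24.8 -12.1] 58
tcp uv -4.096129007937465 -0.06855968815856264
```

Call:
apply_moves(moves=[{"jaw": 0, "offset": [0.6, 0, 10], "rot": [0, 0, 0]}, {"jaw": 0, "offset": [0, 0, 12], "rot": [0, 0, 0]}, {"jaw": 0, "offset": [0, 0, 12], "rot": [0, 0, 0]}, {"jaw": 0, "offset": [0, 0, 12], "rot": [0, 0, 0]}, {"jaw": 0, "offset": [0, 0, 6], "rot": [0, 0, 0]}])

```text
time_s: 16.98
eef_pos: [0.4664, -0.0763, 0.0982]
eef_rot: [-0.0, 0.999, 0.048, -0.001]
wrist_force: [0.4, -0.9, -1.2]
opening: 0.764
grasp_force: 67.1
```

Call:
apply_moves(moves=[{"jaw": 0, "offset": [0, 0, 12], "rot": [0, 0, 0]}, {"jaw": 0, "offset": [0, 0, 12], "rot": [0, 0, 0]}, {"jaw": 0, "offset": [0, 0, 10], "rot": [0, 0, 0]}, {"jaw": 0, "offset": [0, 0, 6], "rot": [0, 0, 0]}, {"jaw": 0, "offset": [0, 0, 3], "rot": [0, 0, 0]}])

```text
time_s: 17.6
eef_pos: [0.467, -0.0765, 0.0561]
eef_rot: [-0.0, 0.999, 0.048, -0.0]
wrist_force: [0.8, 0.1, -1.0]
opening: 0.764
grasp_force: 67.1
```

Call:
apply_moves(moves=[{"jaw": 0, "offset": [0, 0, 2], "rot": [0, 0, 0]}, {"jaw": 0, "offset": [0, 0, 1.5], "rot": [0, 0, 0]}, {"jaw": 0, "offset": [0, 0, 1], "rot": [0, 0, 0]}, {"jaw": 0, "offset": [0, 0, 0.5], "rot": [0, 0, 0]}, {"jaw": 0, "offset": [0, 0, 0], "rot": [0, 0, 0]}])

```text
time_s: 18.23
eef_pos: [0.4671, -0.0766, 0.0516]
eef_rot: [0.0, 0.999, 0.048, 0.0]
wrist_force: [-0.1, -0.1, -1.5]
opening: 0.766
grasp_force: 67.1
```

Call:
apply_moves(moves=[{"jaw": 0, "offset": [0, 0, 0.5], "rot": [0, 0, 0]}, {"jaw": 0, "offset": [0, 0, 0.5], "rot": [0, 0, 0]}, {"jaw": 0, "offset": [0, 0, 0], "rot": [0, 0, 0]}, {"jaw": 0, "offset": [0, 0, 0], "rot": [0, 0, 0]}, {"jaw": 0, "offset": [0, 0, 0], "rot": [0, 0, 0]}])

```text
time_s: 18.85
eef_pos: [0.467, -0.0766, 0.0505]
eef_rot: [0.0, 0.999, 0.048, 0.0]
wrist_force: [0.1, -0.6, -2.3]
opening: 0.763
grasp_force: 67.1
```

Call:
apply_moves(moves=[{"jaw": 0, "offset": [0, 0, 0.5], "rot": [0, 0, 0]}, {"jaw": 0, "offset": [0, 0, 0.5], "rot": [0, 0, 0]}, {"jaw": 0, "offset": [0, 0, 0.5], "rot": [0, 0, 0]}, {"jaw": 0, "offset": [0, 0, 0], "rot": [0, 0, 0]}, {"jaw": 0, "offset": [0, 0, 0], "rot": [0, 0, 0]}])

```text
time_s: 19.48
eef_pos: [0.4671, -0.0766, 0.0492]
eef_rot: [0.0, 0.999, 0.048, -0.0]
wrist_force: [-2.5, 0.1, 3.9]
opening: 0.765
grasp_force: 67.5
```

Call:
apply_moves(moves=[{"jaw": 0.78, "offset": [0, 0, 0], "rot": [0, 0, 0]}, {"jaw": 0.82, "offset": [0, 0, 0], "rot": [0, 0, 0]}, {"jaw": 0.88, "offset": [0, 0, 0], "rot": [0, 0, 0]}, {"jaw": 0.88, "offset": [0, 0, 0], "rot": [0, 0, 0]}, {"jaw": 0.88, "offset": [0, 0, 0], "rot": [0, 0, 0]}])

```text
time_s: 20.1
eef_pos: [0.4671, -0.0765, 0.049]
eef_rot: [0.0, 0.999, 0.048, 0.0]
wrist_force: [0.3, 0.2, 0.5]
opening: 0.879
grasp_force: 0.0
```

Call:
apply_moves(moves=[{"jaw": 0.88, "offset": [0, 0, -5], "rot": [0, 0, 0]}, {"jaw": 0.88, "offset": [0, 0, -15], "rot": [0, 0, 0]}, {"jaw": 0.88, "offset": [0, 0, -30], "rot": [0, 0, 0]}, {"jaw": 0.88, "offset": [0, 0, -35], "rot": [0, 0, 0]}, {"jaw": 0.88, "offset": [0, 0, -35], "rot": [0, 0, 0]}])

```text
time_s: 20.72
eef_pos: [0.4671, -0.0766, 0.1713]
eef_rot: [0.0, 0.999, 0.048, 0.001]
wrist_force: [0.9, 0.8, -0.9]
opening: 0.877
grasp_force: 0.0
```

Run:
```python
from plan import *
from fit import full
print(tcp()[0])
im=[]
for n in('side','top'):
    pic,d=snap(n,n+'4.png'); np.save(n+'4d.npy',d); W=full(n,d); im.append(pic)
    a=math.radians(95.5); ex=np.array([math.cos(a),math.sin(a)]); ey=np.array([-ex[1],ex[0]])
    n0=np.array([.466,-.072]); u=(W[:,:2]-n0)@ex*1e3; v=(W[:,:2]-n0)@ey*1e3; z=W[:,2]*1e3
    t=(z>94)&(z<102)&(abs(u)<50)&(abs(v)<22); print(n,'head top',np.percentile(u[t],[2,98]),np.percentile(v[t],[2,98]),np.median(z[t]),t.sum())
    t=(z>106)&(z<131)&(abs(v)<40)&(u<-160); print('crank shaft+top u,v',u[t].mean(),v[t].mean(),np.percentile(u[t],[3,97]),np.percentile(v[t],[3,97]))
    t=(z>132)&(z<140)&(abs(v)<40)&(u<-160); print('crank top',u[t].mean(),v[t].mean(),np.percentile(u[t],[3,97]),np.percentile(v[t],[3,97]),t.sum())
    t=(z>70)&(z<100)&(abs(v)<30)&(u<-245); print('post',u[t].mean(),v[t].mean(),t.sum())
cv2.imwrite('pics/m4.png',cv2.resize(im[0][200:400,160:400,::-1],None,fx=3,fy=3,interpolation=cv2.INTER_CUBIC))
```

```text
[ 0.46714743 -0.0765586   0.1712768 ]
side head top [-38.27866954  12.95639842] [-20.50718968  20.10966206] 100.39398752634033 465
crank shaft+top u,v -237.13520384767864 3.2966910210951825 [-242.58539114 -226.28934214] [-7.90238618  9.18666219]
crank top -231.51203959151027 -1.114769171431497 [-240.60154745 -221.57300889] [-10.94021972   7.846772  ] 159
post -255.67081222406551 0.7390537598526905 256Traceback (most recent call last):
  File "<stdin>", line 9, in <module>
    return _quantile_unchecked(
        a, q, axis, out, overwrite_input, method, keepdims, weights)
    return _ureduce(a,
                    func=_quantile_ureduce_func,
    ...<5 lines>...
                    overwrite_input=overwrite_input,
                    method=method)
    r = func(a, **kwargs)
    result = _quantile(arr,
                       quantiles=q,
    ...<2 lines>...
                       out=out,
                       weights=wgt)
    slices_having_nans = np.isnan(arr[-1, ...])
                                  ~~~^^^^^^^^^
IndexError: index -1 is out of bounds for axis 0 with size 0
```

Run:
```python
from plan import *
from fit import full
from scipy.optimize import least_squares
pic=cv2.imread('pics/side4.png'); cv2.imwrite('pics/m4.png',cv2.resize(pic[200:400,160:400],None,fx=3,fy=3,interpolation=cv2.INTER_CUBIC))
a=math.radians(95.5); ex=np.array([math.cos(a),math.sin(a)]); ey=np.array([-ex[1],ex[0]]); n0=np.array([.466,-.072])
for n in('side','top'):
    d=np.load(n+('4' if n=='side' else '0')+'d.npy'); W=full(n,d)
    u=(W[:,:2]-n0)@ex*1e3; v=(W[:,:2]-n0)@ey*1e3; z=W[:,2]*1e3
    t=(z>80.5)&(z<87)&(abs(v)<90)&(u<-85)&(u>-250); Q=np.c_[u,v][t]
    rel=Q-[-175,0]; th=np.arctan2(rel[:,1],rel[:,0]); rr=np.hypot(*rel.T); B=[]
    for k in np.arange(-np.pi,np.pi,np.pi/30):
        m=(th>=k)&(th<k+np.pi/30)&(rr<78)
        if m.any() and rr[m].max()>60 and abs(abs(k)-np.pi)>.35: B.append(Q[m][rr[m].argmax()])
    B=np.array(B); s=least_squares(lambda c:np.hypot(*(B-c[:2]).T)-c[2],[-175,0,72],loss='soft_l1'); print(n,'wheel c',s.x.round(2),len(B),'z',np.median(z[t]))
    t=(z>87.5)&(z<105)&(np.hypot(u+175,v)<25); print('hub',t.sum(),u[t].mean() if t.any() else '',v[t].mean() if t.any() else '',np.median(z[t]) if t.any() else '')
    t=(z>132)&(z<140)&(abs(v)<40)&(u<-160); print('crank top',u[t].mean(),v[t].mean(),t.sum())
    t=(z>48)&(z<80)&(abs(v)<18)&(u<-45)&(u>-90);print('guide',np.percentile(z[t],97) if t.any() else '',np.median(v[t]) if t.any() else '')
```

```text
side wheel c [-176.17   -0.81   71.57] 53 z 84.99399166494881
hub 346 -176.7964941281558 0.2796722190050846 92.95009457518782
crank top -231.51203959151027 -1.114769171431497 159
guide 54.35212911708163 4.162027319654098
top wheel c [-1.7249e+02  1.0000e-02  7.1160e+01] 53 z 83.94662279900822
hub 215 -172.5369046599124 -0.0036918303386269252 91.85377878493983
crank top -227.68619846113492 -1.2740261697017523 79
guide 55.86864810843013 -0.7408286091650662
```

View pics/m4.png

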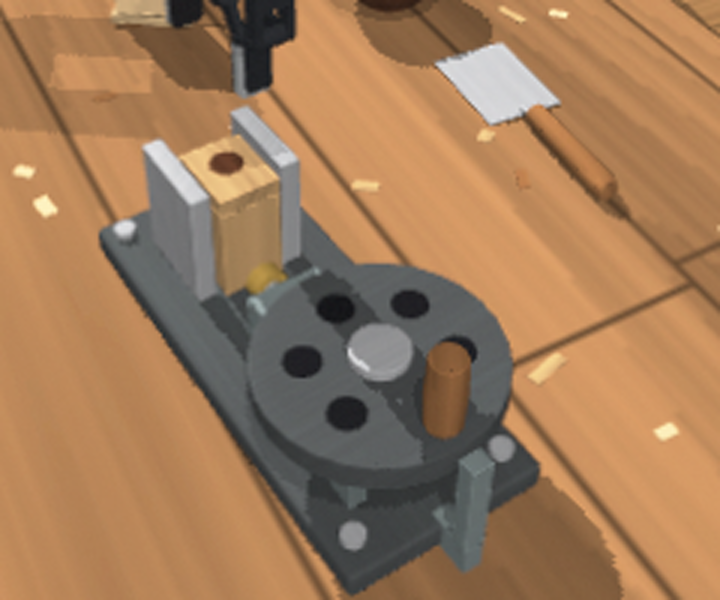

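The head stands in the nest at (230,210), plain end towards the brass foot at (265,280); the crank at (447,390) is at home by the post. Now to the crank.

Run:
```python
from plan import *
plan([(.4887,-.3019,.171,-84.5,.6,45)])
```

```text
[{"jaw": 0.6, "offset": [-0.6, 45.0, 0.7], "rot": [0, 0, -0.0]}, {"jaw": 0.6, "offset": [-0.5, 45.0, 0.6], "rot": [0, 0, -0.0]}, {"jaw": 0.6, "offset": [-0.6, 45.0, 0.7], "rot": [0, 0, -0.0]}, {"jaw": 0.6, "offset": [-0.5, 45.0, 0.7], "rot": [0, 0, -0.0]}, {"jaw": 0.6, "offset": [-0.6, 45.0, 0.7], "rot": [0, 0, -0.0]}]
```

Call:
apply_moves(moves=[{"jaw": 0.6, "offset": [-0.6, 45, 0.5], "rot": [0, 0, 0]}, {"jaw": 0.6, "offset": [-0.5, 45, 0.5], "rot": [0, 0, 0]}, {"jaw": 0.6, "offset": [-0.6, 45, 0.5], "rot": [0, 0, 0]}, {"jaw": 0.6, "offset": [-0.5, 45, 0.5], "rot": [0, 0, 0]}, {"jaw": 0.6, "offset": [-0.6, 45, 0.5], "rot": [0, 0, 0]}])

```text
time_s: 21.45
eef_pos: [0.4856, -0.3021, 0.1667]
eef_rot: [-0.0, 0.999, 0.048, 0.0]
wrist_force: [1.0, 0.9, 0.2]
opening: 0.599
grasp_force: 0.0
```

Call:
apply_moves(moves=[{"jaw": 0.6, "offset": [0, 0, 0], "rot": [0, 0, 0]}, {"jaw": 0.6, "offset": [0, 0, 0], "rot": [0, 0, 0]}, {"jaw": 0.6, "offset": [0, 0, 10], "rot": [0, 0, 0]}, {"jaw": 0.6, "offset": [0, 0, 10], "rot": [0, 0, 0]}, {"jaw": 0.6, "offset": [0, 0, 0], "rot": [0, 0, 0]}])

```text
time_s: 22.08
eef_pos: [0.4851, -0.2994, 0.145]
eef_rot: [-0.001, 0.999, 0.048, -0.001]
wrist_force: [0.1, 0.2, 0.4]
opening: 0.598
grasp_force: 0.0
```

Run:
```python
from plan import *
p,r,o=tcp(); print(o['time_s'],p,o['opening'],r.as_matrix().round(4).tolist())
pic,d=snap('side','side5.png'); cv2.imwrite('pics/m5.png',cv2.resize(pic[170:400,200:400,::-1],None,fx=2.6,fy=2.6,interpolation=cv2.INTER_CUBIC))
```

```text
22.075 [ 0.48508303 -0.29941376  0.1449977 ] 0.5982715838663949 [[0.9953, 0.0964, -0.002], [0.0964, -0.9953, 0.0019], [-0.0019, -0.0021, -1.0]]
```

View pics/m5.png

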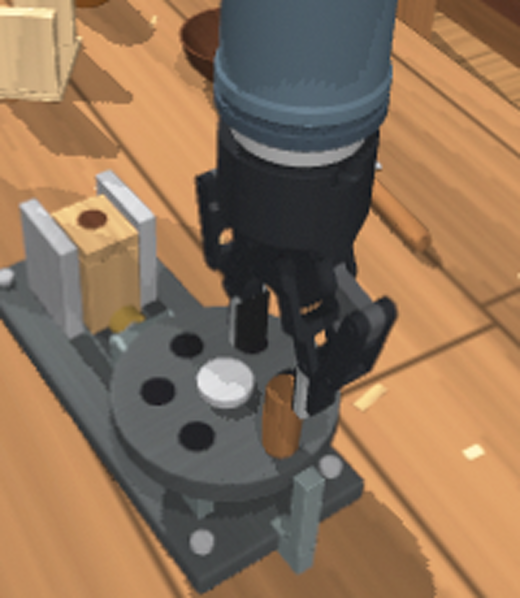

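The fingers at (250,315) and (315,375) hang on both sides above the handle at (282,415). I correct by about 3 mm, go down and grip.

Call:
apply_moves(moves=[{"jaw": 0.6, "offset": [3.4, 2.8, 0], "rot": [0, 0, 0]}, {"jaw": 0.6, "offset": [0, 0, 14], "rot": [0, 0, 0]}, {"jaw": 0.6, "offset": [0, 0, 16], "rot": [0, 0, 0]}, {"jaw": 0.6, "offset": [0, 0, 10], "rot": [0, 0, 0]}, {"jaw": 0.6, "offset": [0, 0, 4], "rot": [0, 0, 0]}])

```text
time_s: 22.75
eef_pos: [0.4887, -0.3027, 0.101]
eef_rot: [-0.001, 0.999, 0.048, -0.001]
wrist_force: [0.2, -0.2, 0.6]
opening: 0.599
grasp_force: 0.0
```

Call:
apply_moves(moves=[{"jaw": 0.45, "offset": [0, 0, 0], "rot": [0, 0, 0]}, {"jaw": 0.35, "offset": [0, 0, 0], "rot": [0, 0, 0]}, {"jaw": 0.3, "offset": [0, 0, 0], "rot": [0, 0, 0]}, {"jaw": 0.25, "offset": [0, 0, 0], "rot": [0, 0, 0]}, {"jaw": 0.2, "offset": [0, 0, 0], "rot": [0, 0, 0]}])

```text
time_s: 23.38
eef_pos: [0.4895, -0.3012, 0.1035]
eef_rot: [-0.002, 0.999, 0.048, -0.0]
wrist_force: [-2.5, 8.8, 9.0]
opening: 0.251
grasp_force: 58.4
```

Call:
apply_moves(moves=[{"jaw": 0, "offset": [0, 0, 0], "rot": [0, 0, 0]}, {"jaw": 0, "offset": [0, 0, 0], "rot": [0, 0, 0]}, {"jaw": 0, "offset": [0, 0, 0], "rot": [0, 0, 0]}, {"jaw": 0, "offset": [0, 0, 0], "rot": [0, 0, 0]}, {"jaw": 0, "offset": [0, 0, 0], "rot": [0, 0, 0]}])

```text
time_s: 24.0
eef_pos: [0.4895, -0.3012, 0.1034]
eef_rot: [-0.002, 0.999, 0.048, -0.0]
wrist_force: [-1.3, 8.4, 8.4]
opening: 0.251
grasp_force: 58.4
```

Run:
```python
import numpy as np,json
st=np.array([3,6]+[9]*38+[6,3,0,0,0]); th=np.radians(np.r_[0,np.cumsum(st)]); print(np.degrees(th[-1]))
X=-55*np.sin(th);Y=55*np.cos(th)
rows=[];cx=0;cy=55.
for k in range(1,len(th)):
    dx,dy=round(X[k]-cx,1),round(Y[k]-cy,1);cx+=dx;cy+=dy
    rows.append({"jaw":0,"offset":[float(dx),float(dy),0],"rot":[0,0,0]})
for i in range(0,len(rows),5):print(json.dumps(rows[i:i+5]))
```

```text
360.0
[{"jaw": 0, "offset": [-2.9, -0.1, 0], "rot": [0, 0, 0]}, {"jaw": 0, "offset": [-5.7, -0.6, 0], "rot": [0, 0, 0]}, {"jaw": 0, "offset": [-8.4, -2.0, 0], "rot": [0, 0, 0]}, {"jaw": 0, "offset": [-8.0, -3.3, 0], "rot": [0, 0, 0]}, {"jaw": 0, "offset": [-7.3, -4.5, 0], "rot": [0, 0, 0]}]
[{"jaw": 0, "offset": [-6.6, -5.6, 0], "rot": [0, 0, 0]}, {"jaw": 0, "offset": [-5.6, -6.6, 0], "rot": [0, 0, 0]}, {"jaw": 0, "offset": [-4.5, -7.3, 0], "rot": [0, 0, 0]}, {"jaw": 0, "offset": [-3.3, -8.0, 0], "rot": [0, 0, 0]}, {"jaw": 0, "offset": [-2.0, -8.4, 0], "rot": [0, 0, 0]}]
[{"jaw": 0, "offset": [-0.7, -8.6, 0], "rot": [0, 0, 0]}, {"jaw": 0, "offset": [0.7, -8.6, 0], "rot": [0, 0, 0]}, {"jaw": 0, "offset": [2.0, -8.4, 0], "rot": [0, 0, 0]}, {"jaw": 0, "offset": [3.3, -8.0, 0], "rot": [0, 0, 0]}, {"jaw": 0, "offset": [4.5, -7.3, 0], "rot": [0, 0, 0]}]
[{"jaw": 0, "offset": [5.6, -6.6, 0], "rot": [0, 0, 0]}, {"jaw": 0, "offset": [6.6, -5.6, 0], "rot": [0, 0, 0]}, {"jaw": 0, "offset": [7.3, -4.5, 0], "rot": [0, 0, 0]}, {"jaw": 0, "offset": [8.0, -3.3, 0], "rot": [0, 0, 0]}, {"jaw": 0, "off
[... 732 characters left out ...]
, 8.4, 0], "rot": [0, 0, 0]}, {"jaw": 0, "offset": [-3.3, 8.0, 0], "rot": [0, 0, 0]}, {"jaw": 0, "offset": [-4.5, 7.3, 0], "rot": [0, 0, 0]}]
[{"jaw": 0, "offset": [-5.6, 6.6, 0], "rot": [0, 0, 0]}, {"jaw": 0, "offset": [-6.6, 5.6, 0], "rot": [0, 0, 0]}, {"jaw": 0, "offset": [-7.3, 4.5, 0], "rot": [0, 0, 0]}, {"jaw": 0, "offset": [-8.0, 3.3, 0], "rot": [0, 0, 0]}, {"jaw": 0, "offset": [-8.4, 2.0, 0], "rot": [0, 0, 0]}]
[{"jaw": 0, "offset": [-5.7, 0.6, 0], "rot": [0, 0, 0]}, {"jaw": 0, "offset": [-2.9, 0.1, 0], "rot": [0, 0, 0]}, {"jaw": 0, "offset": [0.0, 0.0, 0], "rot": [0, 0, 0]}, {"jaw": 0, "offset": [0.0, 0.0, 0], "rot": [0, 0, 0]}, {"jaw": 0, "offset": [0.0, 0.0, 0], "rot": [0, 0, 0]}]
```

Call:
apply_moves(moves=[{"jaw": 0, "offset": [-2.9, -1.4, 0], "rot": [0, 0, 0]}, {"jaw": 0, "offset": [-5.7, -0.6, 0], "rot": [0, 0, 0]}, {"jaw": 0, "offset": [-8.4, -2.0, 0], "rot": [0, 0, 0]}, {"jaw": 0, "offset": [-8.0, -3.3, 0], "rot": [0, 0, 0]}, {"jaw": 0, "offset": [-7.3, -4.5, 0], "rot": [0, 0, 0]}])

```text
time_s: 24.62
eef_pos: [0.4568, -0.2949, 0.1034]
eef_rot: [0.001, 0.999, 0.048, 0.001]
wrist_force: [5.1, 2.6, 4.8]
opening: 0.254
grasp_force: 59.2
```

Call:
apply_moves(moves=[{"jaw": 0, "offset": [-6.6, -5.6, 0], "rot": [0, 0, 0]}, {"jaw": 0, "offset": [-5.6, -6.6, 0], "rot": [0, 0, 0]}, {"jaw": 0, "offset": [-4.5, -7.3, 0], "rot": [0, 0, 0]}, {"jaw": 0, "offset": [-3.3, -8.0, 0], "rot": [0, 0, 0]}, {"jaw": 0, "offset": [-2.0, -8.4, 0], "rot": [0, 0, 0]}])

```text
time_s: 25.25
eef_pos: [0.4303, -0.2625, 0.1034]
eef_rot: [0.002, 0.999, 0.048, -0.0]
wrist_force: [-0.8, -2.0, 6.0]
opening: 0.255
grasp_force: 59.4
```

Call:
apply_moves(moves=[{"jaw": 0, "offset": [-0.7, -8.6, 0], "rot": [0, 0, 0]}, {"jaw": 0, "offset": [0.7, -8.6, 0], "rot": [0, 0, 0]}, {"jaw": 0, "offset": [2.0, -8.4, 0], "rot": [0, 0, 0]}, {"jaw": 0, "offset": [3.3, -8.0, 0], "rot": [0, 0, 0]}, {"jaw": 0, "offset": [4.5, -7.3, 0], "rot": [0, 0, 0]}])

```text
time_s: 25.88
eef_pos: [0.4348, -0.22, 0.1033]
eef_rot: [0.001, 0.999, 0.048, -0.002]
wrist_force: [-8.8, -0.2, 13.8]
opening: 0.256
grasp_force: 60.2
```

Call:
apply_moves(moves=[{"jaw": 0, "offset": [5.6, -6.6, 0], "rot": [0, 0, 0]}, {"jaw": 0, "offset": [6.6, -5.6, 0], "rot": [0, 0, 0]}, {"jaw": 0, "offset": [7.3, -4.5, 0], "rot": [0, 0, 0]}, {"jaw": 0, "offset": [8.0, -3.3, 0], "rot": [0, 0, 0]}, {"jaw": 0, "offset": [8.4, -2.0, 0], "rot": [0, 0, 0]}])

```text
time_s: 26.5
eef_pos: [0.4691, -0.1933, 0.1033]
eef_rot: [-0.001, 0.999, 0.048, -0.001]
wrist_force: [-4.7, 5.2, 14.5]
opening: 0.249
grasp_force: 60.3
```

Call:
apply_moves(moves=[{"jaw": 0, "offset": [8.6, -0.7, 0], "rot": [0, 0, 0]}, {"jaw": 0, "offset": [8.6, 0.7, 0], "rot": [0, 0, 0]}, {"jaw": 0, "offset": [8.4, 2.0, 0], "rot": [0, 0, 0]}, {"jaw": 0, "offset": [8.0, 3.3, 0], "rot": [0, 0, 0]}, {"jaw": 0, "offset": [7.3, 4.5, 0], "rot": [0, 0, 0]}])

```text
time_s: 27.12
eef_pos: [0.5122, -0.1999, 0.1034]
eef_rot: [0.0, 0.999, 0.048, 0.0]
wrist_force: [-0.3, 1.3, 8.2]
opening: 0.251
grasp_force: 59.6
```

Call:
apply_moves(moves=[{"jaw": 0, "offset": [6.6, 5.6, 0], "rot": [0, 0, 0]}, {"jaw": 0, "offset": [5.6, 6.6, 0], "rot": [0, 0, 0]}, {"jaw": 0, "offset": [4.5, 7.3, 0], "rot": [0, 0, 0]}, {"jaw": 0, "offset": [3.3, 8.0, 0], "rot": [0, 0, 0]}, {"jaw": 0, "offset": [2.0, 8.4, 0], "rot": [0, 0, 0]}])

```text
time_s: 27.75
eef_pos: [0.5366, -0.2341, 0.1034]
eef_rot: [0.0, 0.999, 0.048, -0.001]
wrist_force: [-4.3, 1.3, 11.1]
opening: 0.253
grasp_force: 59.8
```

Call:
apply_moves(moves=[{"jaw": 0, "offset": [0.7, 8.6, 0], "rot": [0, 0, 0]}, {"jaw": 0, "offset": [-0.7, 8.6, 0], "rot": [0, 0, 0]}, {"jaw": 0, "offset": [-2.0, 8.4, 0], "rot": [0, 0, 0]}, {"jaw": 0, "offset": [-3.3, 8.0, 0], "rot": [0, 0, 0]}, {"jaw": 0, "offset": [-4.5, 7.3, 0], "rot": [0, 0, 0]}])

```text
time_s: 28.38
eef_pos: [0.5301, -0.2749, 0.1034]
eef_rot: [-0.0, 0.999, 0.048, -0.001]
wrist_force: [-4.7, 6.3, 13.3]
opening: 0.249
grasp_force: 60.1
```

Call:
apply_moves(moves=[{"jaw": 0, "offset": [-5.6, 6.6, 0], "rot": [0, 0, 0]}, {"jaw": 0, "offset": [-6.6, 5.6, 0], "rot": [0, 0, 0]}, {"jaw": 0, "offset": [-7.3, 4.5, 0], "rot": [0, 0, 0]}, {"jaw": 0, "offset": [-8.0, 3.3, 0], "rot": [0, 0, 0]}, {"jaw": 0, "offset": [-8.4, 2.0, 0], "rot": [0, 0, 0]}])

```text
time_s: 29.0
eef_pos: [0.4973, -0.2996, 0.1034]
eef_rot: [-0.001, 0.999, 0.048, -0.0]
wrist_force: [1.0, 8.7, 11.6]
opening: 0.249
grasp_force: 59.9
```

Call:
apply_moves(moves=[{"jaw": 0, "offset": [-5.7, 0.6, 0], "rot": [0, 0, 0]}, {"jaw": 0, "offset": [-2.9, 0.1, 0], "rot": [0, 0, 0]}, {"jaw": 0, "offset": [0, 0, 0], "rot": [0, 0, 0]}, {"jaw": 0, "offset": [0, 0, 0], "rot": [0, 0, 0]}, {"jaw": 0, "offset": [0, 0, 0], "rot": [0, 0, 0]}])

```text
time_s: 29.62
eef_pos: [0.4888, -0.3012, 0.1034]
eef_rot: [-0.001, 0.999, 0.048, -0.0]
wrist_force: [-1.6, 6.3, 11.4]
opening: 0.252
grasp_force: 59.9
```

Call:
apply_moves(moves=[{"jaw": 0.3, "offset": [0, 0, 0], "rot": [0, 0, 0]}, {"jaw": 0.4, "offset": [0, 0, 0], "rot": [0, 0, 0]}, {"jaw": 0.55, "offset": [0, 0, 0], "rot": [0, 0, 0]}, {"jaw": 0.6, "offset": [0, 0, 0], "rot": [0, 0, 0]}, {"jaw": 0.6, "offset": [0, 0, 0], "rot": [0, 0, 0]}])

```text
time_s: 30.25
eef_pos: [0.4891, -0.302, 0.1023]
eef_rot: [-0.0, 0.999, 0.048, -0.0]
wrist_force: [0.2, -0.1, -0.0]
opening: 0.597
grasp_force: 0.0
```

Call:
apply_moves(moves=[{"jaw": 0.6, "offset": [0, 0, -10], "rot": [0, 0, 0]}, {"jaw": 0.6, "offset": [0, 0, -20], "rot": [0, 0, 0]}, {"jaw": 0.6, "offset": [0, 0, -35], "rot": [0, 0, 0]}, {"jaw": 0.6, "offset": [0, 0, -40], "rot": [0, 0, 0]}, {"jaw": 0.6, "offset": [0, 0, -30], "rot": [0, 0, 0]}])

```text
time_s: 30.88
eef_pos: [0.4897, -0.3023, 0.2403]
eef_rot: [0.001, 0.999, 0.048, 0.001]
wrist_force: [0.8, -0.5, 0.1]
opening: 0.602
grasp_force: 0.0
```

Call:
apply_moves(moves=[{"jaw": 0.6, "offset": [0, 0, -20], "rot": [0, 0, 0]}, {"jaw": 0.6, "offset": [0, 0, 0], "rot": [0, 0, 0]}, {"jaw": 0.6, "offset": [0, 0, 0], "rot": [0, 0, 0]}, {"jaw": 0.6, "offset": [0, 0, 0], "rot": [0, 0, 0]}, {"jaw": 0.6, "offset": [0, 0, 0], "rot": [0, 0, 0]}])

```text
time_s: 31.5
eef_pos: [0.4889, -0.3017, 0.2565]
eef_rot: [-0.001, 0.999, 0.048, -0.001]
wrist_force: [0.1, -0.3, -0.3]
opening: 0.603
grasp_force: 0.0
```

Run:
```python
from plan import *
from fit import full
pic,d=snap('side','side6.png'); W=full('side',d); print(tcp()[0])
a=math.radians(95.5); ex=np.array([math.cos(a),math.sin(a)]); ey=np.array([-ex[1],ex[0]]); n0=np.array([.466,-.072])
u=(W[:,:2]-n0)@ex*1e3; v=(W[:,:2]-n0)@ey*1e3; z=W[:,2]*1e3
t=(z>94)&(z<102.5)&(abs(u)<50)&(abs(v)<22); print('head top',np.percentile(u[t],[2,98]),np.percentile(v[t],[2,98]),np.median(z[t]))
t=(z>48)&(z<80)&(abs(v)<18)&(u<-20)&(u>-45); print('end',np.median(u[t]))
t=(z>132)&(z<140)&(abs(v)<40)&(u<-160); print('crank top',u[t].mean(),v[t].mean(),t.sum())
cv2.imwrite('pics/m6.png',cv2.resize(pic[170:400,160:400,::-1],None,fx=2.6,fy=2.6,interpolation=cv2.INTER_CUBIC))
```

```text
[ 0.48902352 -0.3017574   0.25670227]
head top [-34.20914333  16.40785019] [-20.32021185  20.29960711] 100.50344645507803
end -33.13743001921378
crank top -231.729659115575 -0.6397052631670971 167
```

View pics/m6.png

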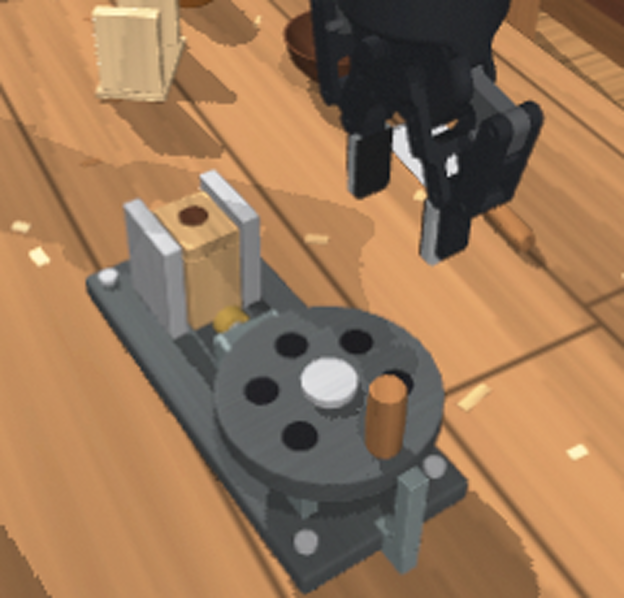

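The head is home in the nest at (205,255): its end face measures −33.1 mm, as it should. The crank at (387,415) is back at the post, and the gripper is clear and empty. I hand in.

```bash
python3 -c "from bench import ctrl; print(ctrl.hand_in())"
```

```text
the job is handed in; nothing more can be done
None
```

The job is handed in (no verdict came back): the head stands home in the nest, plain end to the foot, the flywheel has made one clockwise turn with the crank back at its post, and the gripper is clear; the foot's force on the head was not measured, but its push moved the head about 4 mm to its home position.

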